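# Right the fallen batch stamp and strike a rack plate

## Task

The batch stamp has fallen over on the mushroom packing bench. Stand it upright on the aluminium plate on the anvil, in the middle and square with it, and let go; then take the mallet and, with it alone, knock the stamp's sprung plunger fully down. Finally put the mallet back down on the bench, leaving the stamp standing in its place on the plate, and do not knock over or shift the other things on the bench.

Things in the scene. Friction and masses are not known exactly. Their poses are not given: they have to be found in the camera images.
- stamp: Marking stamp, 0.5 kg, bottom-heavy, fallen on its side. From its origin (centre of the foot's underside) along z: steel foot 64 x 64 mm, 16 thick, sides along x and y; dark sleeve 34 mm across, 16 to 80 mm; rubber collar 42 across, 80 to 104; steel plunger, button 30 across, 120 to 130. Lying, it rests on a foot side and the collar; z points out of the foot, 7 degrees below level.
- stamp_head (a point): Centre of the top of the stamp's plunger button, 130 mm from the foot's underside when up; moves with the plunger.
- plunger (a joint): Travel of the stamp's sprung plunger in m: 0 up, 0.010 fully down against its stop (about 9 N).
- anvil: Fixed steel block 110 x 110 x 30 mm with an aluminium plate 84 x 84 x 3 mm lying in the middle of its top, sides along its x and y. Origin: centre of its underside, on the bench.
- plate (a point): Centre of the top face of the aluminium plate, 33 mm above the bench.
- mallet: Mallet, 0.42 kg, standing on a face of its head: black rubber cylinder 50 mm across, 90 mm tall, axis z upright, both ends are striking faces. Handle: level wooden bar 22 mm wide, 26 mm high, along +x from 25 to 182 mm from the head's axis, centre line 45 mm above the lower face. Origin: centre of the lower face.
- mallet_head (a point): Centre of the mallet's head, 45 mm above the lower face.
- jar: Bystander: glass jar 72 mm across, 110 mm tall. Origin: centre of its underside.
- spawn_bottle: Bystander: clear bottle 64 mm across, 170 mm tall. Origin: centre of its underside.
- spray_bottle: Bystander: white bottle 60 mm across, 160 mm tall. Origin: centre of its underside.
- cup: Bystander: steel cup 80 mm across, 80 mm tall. Origin: centre of its underside.
- plates: Bystander: stack of blank aluminium plates 84 x 84 x 12 mm. Origin: centre of its underside.
Things that resemble listed ones, but are neither listed nor needed, are in the scene too. What is shaped like the mallet but blue, green or turquoise is not meant.

How it is judged:
By the outcome, as a careful person would: the job done as asked, in the order asked, and still so for the second after the job is handed in, with the robot touching nothing.
It also fails if it takes over 72 s, if anything falls off the work surface, if the arm or the gripper's body presses on something with over 40 N, if the wrist force passes 120 N, or if a joint passes its speed limit or range.

## Robot

A 6-joint arm with a two-finger parallel gripper is mounted at the origin on the work surface. World frame = base frame: x ahead of the robot, y to its left, z up, the work surface at z = 0. Lengths are in m, angles in rad, forces in N, time in s.
With the tool pointing down it reaches from about 0.25 to 0.775 m from the base axis. Payload 4 kg.
Tool frame: the origin (TCP) lies at the very end of the fingers, on their centre line; the grasp point (between the pads) lies 19 mm behind it (grip_depth is the distance from the TCP to the grasp point, in m); z points along the fingers, y is the line along which they close (so a half turn about z gives the same grasp; the last joint's range is limited). The gripper opens to 85 mm and grips with 20 to 120 N. Pads are 22 mm wide; open, the fingers measure 114 mm over their backs; the gripper's body (76 mm by 85 mm) begins 54 mm behind the grasp point. The pads swing forward as they close: fully open they stand 13 mm farther back than shut.
Start: joints at [-1.276, 0.087, 1.371, -0, 1.684, -0.103], TCP at [0.213, -0.507, 0.231] pointing down, gripper open.
Joint ranges: [-3.1, 3.1], [-0.76, 2.03], [0.27, 2.55], [-1.08, 4.22], [0.17, 2.65], [-2.57, 2.57]. Speed limits (rad/s): [2.79, 2.79, 3.14, 3.14, 3.14, 3.14].

## Interface

Orientations are given as [roll, pitch, yaw] about the fixed x, y, z axes, in that order (R = Rz(yaw) Ry(pitch) Rx(roll)).
In Python, from bench import * gives the robot as it stands. The module is installed in compiled form; this text tells all that it offers.
- The arm moves only by the tool send_rows, never from a script. Its argument "series" is a list of rows, each an object of numbers: "fingers": the finger opening in cm, from 0 to 8.54; "tx", "ty", "tz": the shift along the world's x, y, z in cm; "twist": the turn about the world's z in degrees. A call has 1 to 20 rows; each row shifts and turns the commanded pose from where the row before left it; what a row does not reach is not made up. A row lasts 1/10 s, in which the tool goes at most 50 mm and 8.59 degrees, less where a joint would pass 70% of its speed; a pose out of reach is approached as far as the arm can. A call with a gripper value outside its range is refused whole. The fingers move at their own pace and stop on an object; "force" is the grip in N (left out, the last holds). Time passes only in rows, so rows that do not move let the fingers close. It gives the time, the measured TCP pose, the force, the opening and the grip force at its end, in the units of the state.
- sense(): the state, without advancing time (a new reading comes with each control period).
- grab_frame(name): name is "scene" or "top" or "wrist"; returns a dict with "pixels" (400x640x3 uint8, red, green, blue), "mtx" (3x3 intrinsics, pixels), "xyz" and "attitude" of the camera in the world. Camera axes: x right, y down, z forward; pixel columns grow to the right and rows downward; lengths in m; the calibration is good to about 2 mm. A picture is of the moment at which its call begins. There is no depth.
- job_done(): hands the job in; it is judged then, once.
Trained networks look in a picture, given as the dict that the camera call returned (one of the last four; its "shot" number tells which), for a name from the list of things; names that differ only in an ending like _2 or _b are one class to them, and where a whole thing is asked for, a point or a joint stands for the part that bears it (a point fixed in the world has none). Each returns a list of dicts, best first, with "conf" (0 to 1); they miss things now and then, are a little off and sometimes report something else, mostly with a low value. They report only what shows in the picture. A call takes as long as a camera call. They do not tell look-alikes from the thing itself.
- boxes_of(query, picture): "extent" ([left, top, width, height] in pixels, round what is visible of it).
- trace(query, picture): "region" (400x640 bool, what is visible of it) and "extent" ([left, top, width, height] in pixels, round what is visible of it).
- place_of(query, picture): "point" ([column, row] in pixels: a listed point, or the origin of a listed thing).
The state is a dict: "t": time; "qpos": joint angles; "qvel": joint speeds; "effort": joint torques, N m; "eef_pos": TCP position; "eef_rot": TCP orientation; "contact_force": force on the tool from outside, world axes, zero at the start; "torque": the same for the moment, N m; "width": finger opening in m; "finger_force": force on a finger pad.
Only numpy, scipy, OpenCV 4.12 (cv2) and the standard library are available. Lean on these libraries where they do the work, as an engineer would, in place of code of your own. Each camera call takes 0.05 s, during which the arm holds its last target. There are 200 camera calls.

## Working session

There is one attempt and no reset: what is moved stays moved. The work goes in short steps, Python scripts to look and compute and a tool call to move; the robot and the scene stay as the last step left them, time stands still between calls to the robot, and variables do not carry over. Pictures are saved under pics/ and viewed, at most 10 in all, crops included, and the job is handed in when it is done.

Besides the shell and the picture viewer there is one more tool, called as name(argument=value, ...) on one line, values as JSON. send_rows: Moves the arm, as the interface text tells. Its arguments: {"type":"object","properties":{"series":{"type":"array","items":{"type":"object","properties":{"fingers":{"type":"number"},"tx":{"type":"number"},"ty":{"type":"number"},"tz":{"type":"number"},"twist":{"type":"number"}}}},"force":{"type":"number"}},"required":["series"]}

```bash
mkdir -p pics; cat > h.py <<'E'
from bench import *
import numpy as np, cv2
from scipy.spatial.transform import Rotation as R
def cam(f):
    a=np.array(f["attitude"],float)
    M=a if a.shape==(3,3) else R.from_euler('xyz',a).as_matrix()
    return np.array(f["mtx"]),M,np.array(f["xyz"])
def ray(f,p,z):
    K,M,c=cam(f); d=M@np.linalg.solve(K,[p[0],p[1],1]); return c+d*(z-c[2])/d[2]
def proj(f,P):
    K,M,c=cam(f); q=(np.atleast_2d(P)-c)@M@K.T; return q[:,:2]/q[:,2:]
def save(f,n): cv2.imwrite(f"pics/{n}.png",f["pixels"][:,:,::-1])
E
python3 - <<'E'
from h import *
s=sense(); print({k:np.round(v,3) for k,v in s.items()})
H=dict(stamp=.03,stamp_head=.022,anvil=0,plate=.033,mallet=0,mallet_head=.045,jar=0,spawn_bottle=0,spray_bottle=0,cup=0,plates=0)
for n in("top","scene"):
    f=grab_frame(n); save(f,n+"0"); print(n,f["xyz"],f["attitude"])
    for q,z in H.items():
        for r in place_of(q,f)[:3]:
            if r["conf"]>.2: print(q,round(r["conf"],2),np.round(r["point"]),np.round(ray(f,r["point"],z),3))
E
```

```text
{'t': np.float64(0.0), 'qpos': array([-1.276,  0.088,  1.372, -0.   ,  1.684, -0.103]), 'qvel': array([ 0.   , -0.001,  0.001,  0.   ,  0.001, -0.001]), 'effort': array([ 1.0000e-03, -3.5187e+01, -3.1327e+01, -0.0000e+00,  1.1000e-02,
       -0.0000e+00]), 'eef_pos': array([ 0.213, -0.507,  0.23 ]), 'eef_rot': array([-3.139, -0.   ,  0.398]), 'contact_force': array([ 0.286, -0.109,  0.497]), 'torque': array([ 0.016, -0.021,  0.028]), 'finger_force': np.float64(0.0), 'width': np.float64(0.086)}
top [0.39623544 0.01112629 1.24883262] [-3.05858894 -0.01143798 -1.56782551]
stamp 0.83 [401. 192.] [ 0.505 -0.238  0.03 ]
stamp_head 0.5 [420. 149.] [ 0.629 -0.293  0.022]
anvil 0.63 [312. 171.] [0.566 0.012 0.   ]
plate 0.7 [312. 171.] [0.561 0.01  0.033]
plate 0.49 [325. 109.] [ 0.738 -0.023  0.033]
mallet 0.98 [191. 172.] [0.561 0.357 0.   ]
mallet 0.96 [434. 254.] [ 0.33  -0.335  0.   ]
mallet 0.79 [206. 289.] [0.232 0.307 0.   ]
mallet_head 0.94 [195. 290.] [0.235 0.326 0.045]
mallet_head 0.91 [230. 201.] [0.477 0.236 0.045]
mallet_head 0.79 [184. 167.] [0.569 0.364 0.045]
jar 0.64 [327. 
[... 243 characters left out ...]
5]
stamp 0.9 [263. 174.] [ 0.503 -0.255  0.03 ]
stamp_head 0.45 [235. 192.] [ 0.621 -0.286  0.022]
anvil 0.93 [315. 222.] [0.566 0.01  0.   ]
plate 0.61 [317. 216.] [0.563 0.015 0.033]
mallet 0.89 [438. 194.] [0.235 0.314 0.   ]
mallet 0.89 [277. 145.] [ 0.328 -0.323  0.   ]
mallet 0.6 [386. 232.] [0.48 0.23 0.  ]
mallet_head 0.89 [273. 135.] [ 0.33  -0.334  0.045]
mallet_head 0.79 [388. 226.] [0.486 0.236 0.045]
mallet_head 0.77 [439. 184.] [0.229 0.306 0.045]
jar 0.56 [272. 257.] [ 0.753 -0.032  0.   ]
spawn_bottle 0.61 [473. 252.] [0.401 0.496 0.   ]
spray_bottle 0.89 [227. 149.] [ 0.452 -0.474  0.   ]
cup 0.72 [212. 235.] [ 0.788 -0.249  0.   ]
plates 0.78 [331. 302.] [0.782 0.204 0.   ]
```

View pics/top0.png

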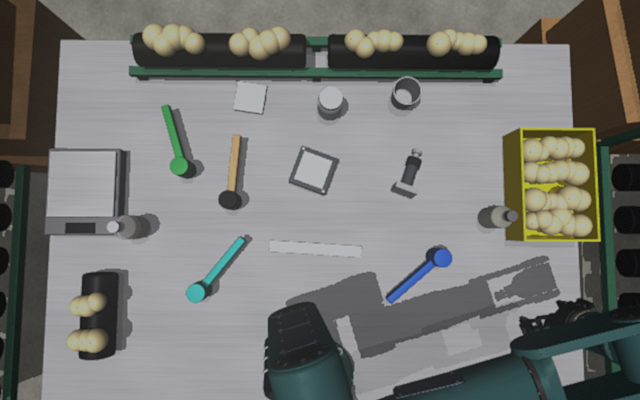

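View pics/scene0.png

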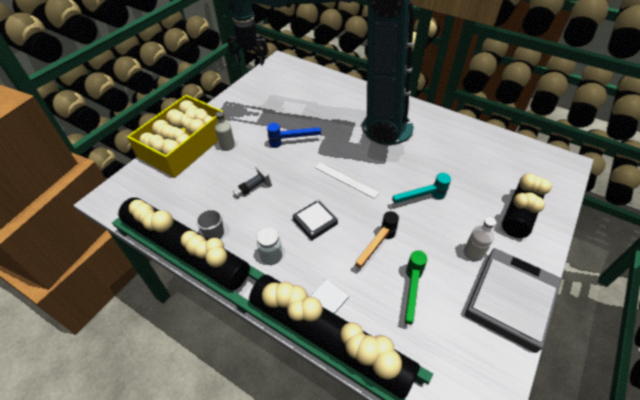

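The top view shows the stamp (foot about 403,190; button 417,152), the anvil and plate (314,171), and the real mallet with its wooden handle and black head (230,200). The other three mallets are coloured decoys. Next I'll fit the models to the silhouettes to get accurate poses.

```bash
cat > fit.py <<'E'
from h import *
from scipy.optimize import minimize
def box(x0,x1,y0,y1,z0,z1): return np.array([[x,y,z] for x in(x0,x1) for y in(y0,y1) for z in(z0,z1)])
def cyl(r,z0,z1):
    t=np.linspace(0,2*np.pi,40,endpoint=False); return np.array([[r*np.cos(a),r*np.sin(a),z] for a in t for z in(z0,z1)])
S=[box(-.032,.032,-.032,.032,0,.016),cyl(.017,.016,.08),cyl(.021,.08,.104),cyl(.008,.104,.12),cyl(.015,.12,.13)]
tilt=R.from_euler('y',97,degrees=True).as_matrix()   # stamp z -> +x, 7 deg below level
lying=[p@tilt.T for p in S]; zm=min(p[:,2].min() for p in lying); lying=[p-[0,0,zm] for p in lying]
MODELS=dict(stamp=lying,stand=S,anvil=[box(-.055,.055,-.055,.055,0,.03),box(-.042,.042,-.042,.042,.03,.033)],
 mallet=[cyl(.025,0,.09),box(.025,.182,-.011,.011,.032,.058)])
def place(ps,x,y,a,z=0):
    M=R.from_euler('z',a).as_matrix(); return [p@M.T+[x,y,z] for p in ps]
def sil(f,ps,s=4):
    m=np.zeros((400*s,640*s),np.uint8)
    for p in ps: cv2.fillConvexPoly(m,cv2.convexHull(np.round(proj(f,p)*s+s/2-.5).astype(np.int32)),1)
    return cv2.resize(m.astype(np.float32),(640,400),interpolation=cv2.INTER_AREA)
def mask(f,q,near):
    best=None
    for r in trace(q,f):
        ys,xs=np.nonzero(r["region"]); d=np.hypot(xs.mean()-near[0],ys.mean()-near[1])
        if d<30 and (best is None or d<best[0]): best=(d,r["region"])
    return None if best is None else best[1]
def fit(model,fs,ms,x0,z=0):
    ps=MODELS[model]
    def cost(v):
        c=0
        for f,m in zip(fs,ms):
            s=sil(f,place(ps,v[0]/100,v[1]/100,v[2]/10,z)); c+=1-np.minimum(s,m).sum()/np.maximum(s,m).sum()
        return c/len(fs)
    v0=np.array([x0[0]*100,x0[1]*100,x0[2]*10])
    r=minimize(cost,v0,method='Nelder-Mead',options=dict(initial_simplex=np.vstack([v0,v0+np.diag([.6,.6,1.])]),maxiter=150))
    return r.x/[100,100,10],r.fun
E
python3 - <<'E'
from fit import *
T=grab_frame("top");C=grab_frame("scene")
for q,g in dict(stamp=(.505,-.24,-.4),anvil=(.564,.012,-.35),mallet=(.48,.234,-.07)).items():
    ms=[mask(f,q,proj(f,[g[0]+(.06 if q=="mallet" else .03 if q=="stamp" else 0),g[1],.02])[0]) for f in(T,C)]
    for sel in([0],[1],[0,1]):
        if any(ms[i] is None for i in sel): print(q,sel,"none");continue
        v,c=fit(q,[(T,C)[i] for i in sel],[ms[i] for i in sel],g); print(q,sel,v.round(4),np.degrees(v[2]).round(1),round(c,3))
E
```

```text
stamp [0] [ 0.5018 -0.2438 -0.3464] -19.8 0.08
stamp [1] none
stamp [0, 1] none
anvil [0] [ 0.5645  0.0088 -0.3526] -20.2 0.032
anvil [1] [ 0.5665  0.0071 -0.3364] -19.3 0.083
anvil [0, 1] [ 0.5648  0.0087 -0.3546] -20.3 0.063
mallet [0] [ 0.4766  0.235  -0.0829] -4.8 0.092
mallet [1] [ 0.4792  0.2335 -0.0734] -4.2 0.084
mallet [0, 1] [ 0.4772  0.2338 -0.0736] -4.2 0.096
```

send_rows(series=[{"tx": 3.75, "ty": 2.32, "twist": -4.28, "fingers": 8.5}, {"tx": 3.75, "ty": 2.32, "twist": -4.28}, {"tx": 3.75, "ty": 2.32, "twist": -4.28}, {"tx": 3.75, "ty": 2.32, "twist": -4.28}, {"tx": 3.75, "ty": 2.32, "twist": -4.28}, {"tx": 3.75, "ty": 2.32, "twist": -4.28}, {"tx": 3.75, "ty": 2.32, "twist": -4.28}, {"tx": 3.75, "ty": 2.32, "twist": -4.28}, {"tx": 3.75, "ty": 2.32, "twist": -4.28}, {"tx": 3.75, "ty": 2.32, "twist": -4.28}, {}, {}])

```text
validation failed for argument at $.se...
```

```bash
python3 - <<'E'
from fit import *
s=sense(); print(s["eef_pos"],s["eef_rot"],s["qpos"].round(2) if hasattr(s["qpos"],'round') else s["qpos"])
W=grab_frame("wrist"); save(W,"w1"); print(W["xyz"])
C=grab_frame("scene")
for f,n in((W,"w"),(C,"c")):
    m=mask(f,"stamp",proj(f,[.55,-.26,.02])[0])
    if m is not None:
        v,c=fit("stamp",[f],[m],(.502,-.244,-.35)); print(n,v.round(4),np.degrees(v[2]).round(1),round(c,3))
E
```

```text
[ 0.21305564 -0.50709453  0.23134889] [3.14144320e+00 4.88861273e-05 3.97755183e-01] [-1.28  0.09  1.37 -0.    1.68 -0.1 ]
[ 0.28943011 -0.47543543  0.37418293]
c [ 0.505  -0.2436 -0.3535] -20.3 0.089
```

View pics/w1.png

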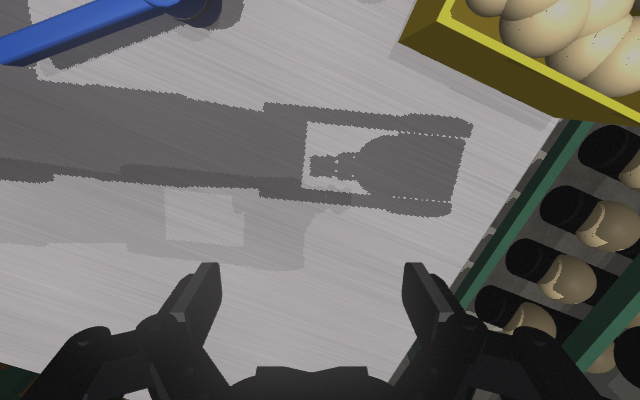

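The wrist view, taken from the start pose, shows only bench and the two fingers. The move call was refused, so I'll resend it with fuller rows.

send_rows(series=[{"tx": 3.75, "ty": 2.32, "tz": 0, "twist": -4.28, "fingers": 8.5}, {"tx": 3.75, "ty": 2.32, "tz": 0, "twist": -4.28, "fingers": 8.5}, {"tx": 3.75, "ty": 2.32, "tz": 0, "twist": -4.28, "fingers": 8.5}, {"tx": 3.75, "ty": 2.32, "tz": 0, "twist": -4.28, "fingers": 8.5}, {"tx": 3.75, "ty": 2.32, "tz": 0, "twist": -4.28, "fingers": 8.5}, {"tx": 3.75, "ty": 2.32, "tz": 0, "twist": -4.28, "fingers": 8.5}, {"tx": 3.75, "ty": 2.32, "tz": 0, "twist": -4.28, "fingers": 8.5}, {"tx": 3.75, "ty": 2.32, "tz": 0, "twist": -4.28, "fingers": 8.5}, {"tx": 3.75, "ty": 2.32, "tz": 0, "twist": -4.28, "fingers": 8.5}, {"tx": 3.75, "ty": 2.32, "tz": 0, "twist": -4.28, "fingers": 8.5}, {"tx": 0, "ty": 0, "tz": 0, "twist": 0, "fingers": 8.5}, {"tx": 0, "ty": 0, "tz": 0, "twist": 0, "fingers": 8.5}])

```text
t: 3.0
eef_pos: [0.5885, -0.2743, 0.2306]
eef_rot: [3.141, 0.001, -0.347]
contact_force: [-0.6, -1.1, -0.1]
width: 0.0851
finger_force: 0.0
```

```bash
python3 - <<'E'
from fit import *
s=sense(); print(s["eef_pos"],s["eef_rot"],s["qpos"])
W=grab_frame("wrist"); print(W["xyz"])
m=mask(W,"stamp",proj(W,[.55,-.26,.02])[0])
if m is not None:
    v,c=fit("stamp",[W],[m],(.502,-.244,-.35)); print(v.round(4),np.degrees(v[2]).round(1),round(c,3))
E
```

```text
[ 0.58854286 -0.27432981  0.23061169] [ 3.14112423e+00  1.38093061e-03 -3.46706225e-01] [-5.23098935e-01  3.12508807e-01  1.10742621e+00 -7.11696695e-04
  1.72293490e+00  1.39429588e+00]
[ 0.66667877 -0.30363801  0.37333379]
[ 0.5014 -0.2443 -0.3558] -20.4 0.036
```

send_rows(force=20, series=[{"tx": -0.15, "ty": -0.15, "tz": -4, "twist": -0.5, "fingers": 8.5}, {"tx": 0, "ty": 0, "tz": -4, "twist": 0, "fingers": 8.5}, {"tx": 0, "ty": 0, "tz": -4, "twist": 0, "fingers": 8.5}, {"tx": 0, "ty": 0, "tz": -4, "twist": 0, "fingers": 8.5}, {"tx": 0, "ty": 0, "tz": -3.5, "twist": 0, "fingers": 8.5}, {"tx": 0, "ty": 0, "tz": -2, "twist": 0, "fingers": 8.5}, {"tx": 0, "ty": 0, "tz": -1.1, "twist": 0, "fingers": 6}, {"tx": 0, "ty": 0, "tz": 0, "twist": 0, "fingers": 3.5}, {"tx": 0, "ty": 0, "tz": 0, "twist": 0, "fingers": 3.5}, {"tx": 0, "ty": 0, "tz": 0, "twist": 0, "fingers": 3.5}, {"tx": 0, "ty": 0, "tz": 0, "twist": 0, "fingers": 3.5}, {"tx": 0, "ty": 0, "tz": 0, "twist": 0, "fingers": 3.5}])

```text
t: 4.3
eef_pos: [0.5875, -0.2773, 0.0073]
eef_rot: [3.141, -0.003, -0.358]
contact_force: [-0.3, -0.2, 3.5]
width: 0.0415
finger_force: 23.0
```

send_rows(series=[{"tx": 0, "ty": 0, "tz": 1, "twist": 0, "fingers": 3.5}, {"tx": 0, "ty": 0, "tz": 2, "twist": 0, "fingers": 3.5}, {"tx": 0, "ty": 0, "tz": 2, "twist": 0, "fingers": 3.5}, {"tx": 0, "ty": 0, "tz": 2, "twist": 0, "fingers": 3.5}, {"tx": 0, "ty": 0, "tz": 2, "twist": 0, "fingers": 3.5}, {"tx": 0, "ty": 0, "tz": 2, "twist": 0, "fingers": 3.5}, {"tx": 0, "ty": 0, "tz": 2, "twist": 0, "fingers": 3.5}, {"tx": 0, "ty": 0, "tz": 2, "twist": 0, "fingers": 3.5}, {"tx": 0, "ty": 0, "tz": 2, "twist": 0, "fingers": 3.5}, {"tx": 0, "ty": 0, "tz": 0, "twist": 0, "fingers": 3.5}, {"tx": 0, "ty": 0, "tz": 0, "twist": 0, "fingers": 3.5}, {"tx": 0, "ty": 0, "tz": 0, "twist": 0, "fingers": 3.5}])

```text
t: 5.5
eef_pos: [0.5855, -0.2759, 0.1725]
eef_rot: [-3.141, 0.005, -0.358]
contact_force: [0.3, -0.5, -6.4]
width: 0.0411
finger_force: 21.1
```

```bash
python3 - <<'E'
from h import *
a=grab_frame("scene")
p=proj(a,[.59,-.277,.13])[0].astype(int); print(p)
x,y=max(p[0]-75,0),max(p[1]-75,0)
cv2.imwrite("pics/s2.png",cv2.resize(a["pixels"][y:y+150,x:x+150,::-1],(600,600),interpolation=cv2.INTER_CUBIC))
E
```

```text
[237 166]
```

View pics/s2.png

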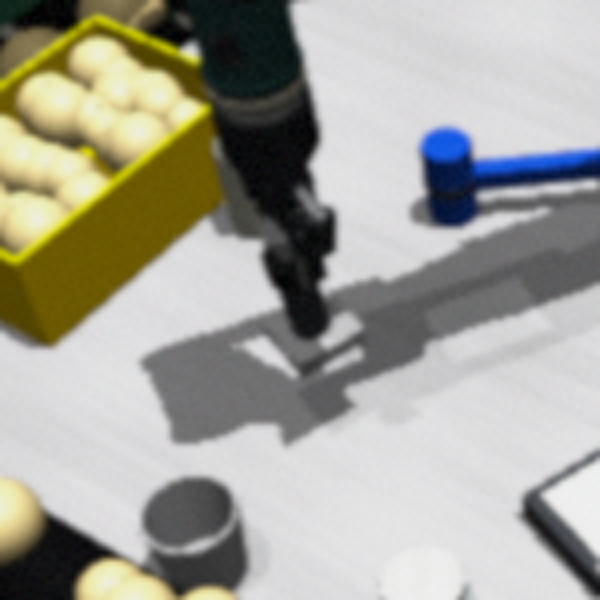

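The stamp has swung upright: the foot hangs level under the gripper at about (315,345) in the crop. I'll carry it to a spot just behind the anvil, where the wrist camera can see the plate.

send_rows(series=[{"tx": -0.6, "ty": 1.5, "tz": 0, "twist": 0, "fingers": 3.5}, {"tx": -1.2, "ty": 2.8, "tz": 0, "twist": 0, "fingers": 3.5}, {"tx": -1.5, "ty": 3.6, "tz": 0, "twist": 0, "fingers": 3.5}, {"tx": -1.5, "ty": 3.6, "tz": 0, "twist": 0, "fingers": 3.5}, {"tx": -1.5, "ty": 3.6, "tz": 0, "twist": 0, "fingers": 3.5}, {"tx": -1.5, "ty": 3.6, "tz": 0, "twist": 0, "fingers": 3.5}, {"tx": -1.5, "ty": 3.6, "tz": 0, "twist": 0, "fingers": 3.5}, {"tx": -1.5, "ty": 3.6, "tz": 0, "twist": 0, "fingers": 3.5}, {"tx": -1.2, "ty": 2.8, "tz": 0, "twist": 0, "fingers": 3.5}, {"tx": -0.8, "ty": 2, "tz": 0, "twist": 0, "fingers": 3.5}, {"tx": -0.5, "ty": 1.2, "tz": 0, "twist": 0, "fingers": 3.5}, {"tx": 0, "ty": 0, "tz": 0, "twist": 0, "fingers": 3.5}, {"tx": 0, "ty": 0, "tz": 0, "twist": 0, "fingers": 3.5}, {"tx": 0, "ty": 0, "tz": 0, "twist": 0, "fingers": 3.5}])

```text
t: 6.95
eef_pos: [0.454, 0.0414, 0.1752]
eef_rot: [3.141, -0.0, -0.359]
contact_force: [0.2, 0.0, -6.1]
width: 0.0411
finger_force: 21.6
```

```bash
python3 - <<'E'
from fit import *
s=sense(); print(s["eef_pos"],s["eef_rot"])
W=grab_frame("wrist"); save(W,"w3")
m=mask(W,"anvil",proj(W,[.565,.009,.03])[0])
if m is not None:
    v,c=fit("anvil",[W],[m],(.5648,.0087,-.35)); print(v.round(4),np.degrees(v[2]).round(1),round(c,3))
C=grab_frame("scene")
x,y,z=s["eef_pos"]
for f,n in((W,"w"),(C,"c")):
    m=mask(f,"stamp",proj(f,[x,y,z-.05])[0])
    if m is not None: ys,xs=np.nonzero(m); print(n,xs.min(),xs.max(),ys.min(),ys.max(),len(xs))
    for P in place_of("stamp",f)[:1]: print(n,P, proj(f,[x,y,z+.019-.092]))
E
```

```text
[0.45399174 0.04140362 0.17515976] [ 3.14077772e+00 -1.90936197e-04 -3.59230735e-01]
[ 0.5639  0.0068 -0.3496] -20.0 0.013
w 264 359 162 338 15082
w {'point': [313.5, 205.6], 'conf': 0.92} [[309.84142318 211.48987468]]
c 327 354 157 196 577
c {'point': [337.5, 184.9], 'conf': 0.79} [[341.11243419 183.92539692]]
```

View pics/w3.png

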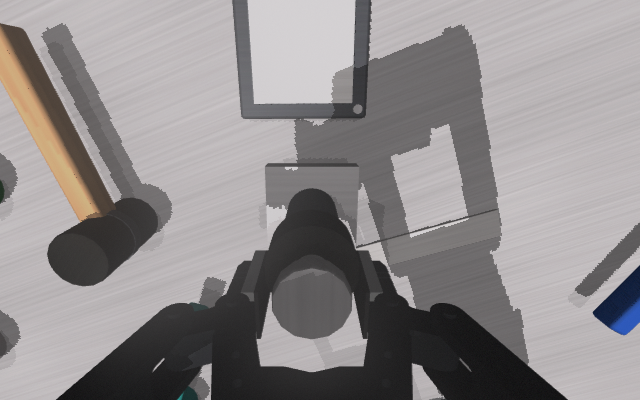

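The wrist view shows the stamp hanging upright: foot front edge at (265–358,163), round button at (312,298), anvil plate ahead at (305,60). I'll check the stamp pose numerically.

```bash
python3 - <<'E'
from fit import *
W=grab_frame("wrist"); s=sense(); e=np.array(s["eef_pos"]); a=s["eef_rot"][2]
g=cv2.cvtColor(W["pixels"],cv2.COLOR_RGB2GRAY)
print(g[155:172,300]); print(g[180,258:272],g[180,350:364])
for tl in(0,3,-3):
    M=R.from_euler('zy',[a,np.radians(tl)]).as_matrix()
    c=e+[0,0,.019]
    P=np.array([[.032,-.032,.0],[.032,.032,0],[.032,-.032,.016],[.032,.032,.016],[0,0,.13],[0,0,0.016]])-[0,0,.092]
    print(tl,proj(W,P@M.T+c).round(1).tolist())
c=cv2.HoughCircles(cv2.medianBlur(g,5),cv2.HOUGH_GRADIENT,1,100,param1=80,param2=15,minRadius=34,maxRadius=46); print(c)
E
```

```text
[109 112 111 108  98  96  97  96  84  73  73  76 128 128 126 127 127]
[182 181 180 179 180 181 181 152 124 125 124 125 125 125] [121 122 122 122 121 121 121 121 116 106 106 105 103 103]
0 [[356.0, 168.3], [263.5, 168.4], [359.3, 174.1], [260.0, 174.2], [308.2, 349.7], [309.7, 220.1]]
3 [[357.9, 174.4], [266.6, 174.1], [360.9, 179.4], [262.9, 179.0], [306.1, 345.2], [311.8, 225.2]]
-3 [[354.0, 162.3], [260.2, 162.8], [357.6, 168.9], [256.9, 169.5], [310.3, 353.9], [307.7, 215.0]]
[[[311.5 297.5  40.9]
  [ 83.5 247.5  37.3]]]
```

```bash
python3 - <<'E'
from fit import *
from scipy.optimize import least_squares
W=grab_frame("wrist"); s=sense(); e=np.array(s["eef_pos"]); a=s["eef_rot"][2]
print(np.array(W["mtx"])[0,0],W["xyz"]-e,W["attitude"])
P=np.array([[.032,-.032,0],[.032,.032,0],[.032,-.032,.016],[.032,.032,.016],[0,0,.13],[0,.015,.13],[0,-.015,.13]])
obs=np.array([[357.5,163],[265.5,163],[358.5,167],[264.5,167],[311.5,297.5],[271,297.5],[352.5,297.5]])
def pts(v):
    M=R.from_euler('zy',[a,v[3]]).as_matrix(); return P@M.T+e+np.array(v[:3])+[0,0,-.073]
r=least_squares(lambda v:(proj(W,pts(v))-obs).ravel(),[0,0,0,0])
print(r.x[:3].round(4),np.degrees(r.x[3]),r.cost,r.fun.round(1))
q=R.from_euler('z',-a).apply(pts(r.x)-e); print(q.round(4)[[0,4]])
E
```

```text
319.08323613730863 [ 0.07762395 -0.03028884  0.14280907] [ 2.81097590e+00 -4.01518168e-04 -1.93007166e+00]
[-0.0009 -0.003  -0.0181] 3.274090414378362 38.30548736204882 [-0.8 -0.9  6.  -1.1  0.9 -1.2  3.8 -1.5 -1.6  0.9  0.1  0.4 -3.7  1.3]
[[ 0.0322 -0.0351 -0.0922]
 [ 0.0072 -0.0005  0.0387]]
```

```bash
python3 - <<'E'
from fit import *
W=grab_frame("wrist"); s=sense(); e=np.array(s["eef_pos"]); a=s["eef_rot"][2]
M=R.from_euler('z',a).as_matrix()
for h in(.104,.11,.12,.13):
    c=e+[0,0,.019-.092+h]; q=proj(W,np.array([[0,0,0],[0,.015,0],[.015,0,0],[-.015,0,0],[0,.021,0]])@M.T+c); print(h,q.round(0).tolist())
I=W["pixels"][150:400,180:440,::-1].copy(); I=cv2.convertScaleAbs(I,alpha=1.8,beta=30)
cv2.imwrite("pics/w4.png",cv2.resize(I,(624,600),interpolation=cv2.INTER_CUBIC))
E
```

```text
0.104 [[309.0, 302.0], [273.0, 302.0], [309.0, 270.0], [309.0, 331.0], [258.0, 302.0]]
0.11 [[309.0, 311.0], [271.0, 311.0], [309.0, 278.0], [309.0, 341.0], [256.0, 311.0]]
0.12 [[308.0, 329.0], [268.0, 329.0], [308.0, 294.0], [309.0, 361.0], [252.0, 329.0]]
0.13 [[308.0, 350.0], [264.0, 350.0], [308.0, 313.0], [308.0, 383.0], [246.0, 350.0]]
```

View pics/w4.png

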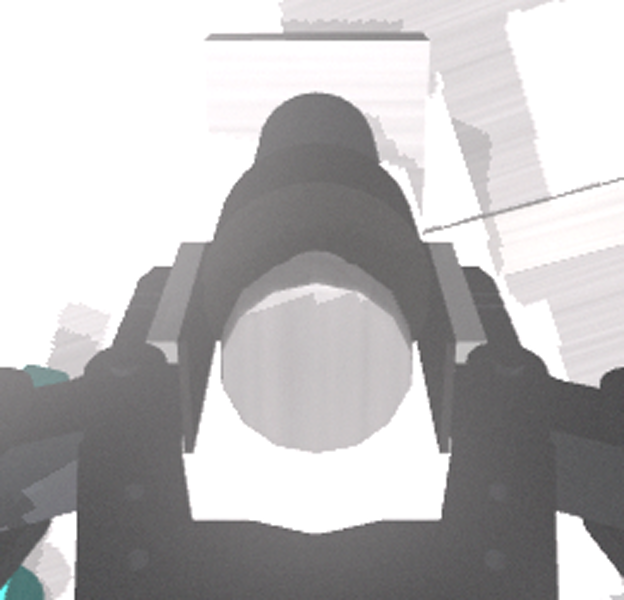

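The crop shows the button circle at (312,303) with radius 40, and the foot's front edge at rows 164–166.7, columns 266–358. I'll refit with these values.

```bash
python3 - <<'E'
from fit import *
from scipy.optimize import least_squares
W=grab_frame("wrist"); s=sense(); e=np.array(s["eef_pos"]); a=s["eef_rot"][2]
P=np.array([[.032,-.032,0],[.032,.032,0],[.032,-.032,.016],[.032,.032,.016],[0,.015,.13],[0,-.015,.13],[.015,0,.13],[-.015,0,.13]])
obs=np.array([[356.7,164],[267.5,164],[358.5,166.7],[266,166.7],[272.3,303],[351.5,303],[311.9,269],[311.9,338.5]])
def pts(v):
    M=R.from_euler('zy',[a+v[4],v[3]]).as_matrix(); return P@M.T+e+np.array(v[:3])+[0,0,-.073]
for fixed in (0,1):
    r=least_squares(lambda v:(proj(W,pts(v))-obs).ravel(),[0,0,0,0,0])
print(r.x.round(4),np.degrees(r.x[3:]).round(2),r.cost,r.fun.round(1))
M=R.from_euler('zy',[a+r.x[4],r.x[3]]).as_matrix()
o=e+r.x[:3]+[0,0,-.073]; print("origin",o.round(4)); print("rel tool",R.from_euler('z',-a).apply(o-e).round(4), "collar",R.from_euler('z',-a).apply(o+M@[0,0,.092]-e).round(4))
E
```

```text
[-0.0012 -0.003  -0.0162  0.0492  0.0191] [2.82 1.09] 12.223294388065813 [-0.2 -1.8  3.1 -0.4  0.8 -0.6  1.4  0.9 -0.3  1.5 -0.9  0.9 -1.5 -0.1
  0.1 -1.3]
origin [0.4524 0.0393 0.0861]
rel tool [-0.     -0.0033 -0.0892] collar [ 0.0042 -0.0017  0.0027]
```

send_rows(force=30, series=[{"tx": 0.8, "ty": -0.23, "tz": 0, "twist": 0.4, "fingers": 3.5}, {"tx": 1.8, "ty": -0.52, "tz": 0, "twist": 0, "fingers": 3.5}, {"tx": 2.2, "ty": -0.65, "tz": 0, "twist": 0, "fingers": 3.5}, {"tx": 2.2, "ty": -0.65, "tz": 0, "twist": 0, "fingers": 3.5}, {"tx": 2.0, "ty": -0.6, "tz": 0, "twist": 0, "fingers": 3.5}, {"tx": 1.4, "ty": -0.4, "tz": 0, "twist": 0, "fingers": 3.5}, {"tx": 0.75, "ty": -0.2, "tz": 0, "twist": 0, "fingers": 3.5}, {"tx": 0, "ty": 0, "tz": -1.5, "twist": 0, "fingers": 3.5}, {"tx": 0, "ty": 0, "tz": -1.5, "twist": 0, "fingers": 3.5}, {"tx": 0, "ty": 0, "tz": -1.3, "twist": 0, "fingers": 3.5}, {"tx": 0, "ty": 0, "tz": 0, "twist": 0, "fingers": 3.5}, {"tx": 0, "ty": 0, "tz": 0, "twist": 0, "fingers": 3.5}, {"tx": 0, "ty": 0, "tz": 0, "twist": 0, "fingers": 3.5}])

```text
t: 8.8
eef_pos: [0.5654, 0.01, 0.1331]
eef_rot: [-3.141, -0.001, -0.351]
contact_force: [0.4, -0.0, -5.7]
width: 0.0409
finger_force: 33.4
```

```bash
python3 - <<'E'
from h import *
s=sense(); print(s["t"],s["eef_pos"],s["eef_rot"],s["contact_force"])
W=grab_frame("wrist")
I=W["pixels"][0:400,140:500,::-1]; I=cv2.convertScaleAbs(I,alpha=1.5,beta=20)
cv2.imwrite("pics/w5.png",cv2.resize(I,(540,600),interpolation=cv2.INTER_CUBIC))
E
```

```text
8.8 [0.56537134 0.01004245 0.13311727] [-3.14122527e+00 -1.48119538e-03 -3.50723829e-01] [ 0.35469305 -0.02859311 -5.66287235]
```

View pics/w5.png

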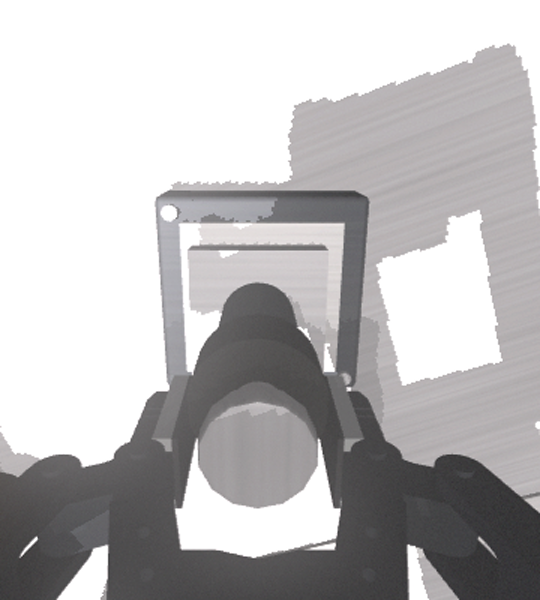

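The foot is over the plate, with even margins on left and right (plate 178–344, foot 189–327 in the crop). I'll measure the front gap.

```bash
python3 - <<'E'
from h import *
W=grab_frame("wrist"); s=sense(); e=np.array(s["eef_pos"]); a=np.radians(-20.0)
g=cv2.cvtColor(W["pixels"],cv2.COLOR_RGB2GRAY)
print(g[120:175,312].tolist()); print(g[167,255:275].tolist(),g[167,350:375].tolist())
L=lambda P: R.from_euler('z',-a).apply(np.array(P)-[.5639,.0068,0]).round(4)
for n,p,z in(("plate far",(312,148),.033),("foot far",(312,163.3),.0424),("foot far",(312,163.3),.044),("foot l",(266,163.3),.0424),("foot r",(358,163.3),.0424),("pl l",(258.7,148),.033),("pl r",(369.3,148),.033)): print(n,z,L(ray(W,p,z)))
E
```

```text
[188, 185, 184, 112, 111, 110, 108, 76, 51, 52, 52, 60, 74, 82, 90, 98, 99, 98, 99, 99, 98, 97, 97, 96, 94, 65, 65, 66, 75, 140, 141, 138, 136, 136, 135, 136, 135, 135, 138, 137, 134, 136, 136, 99, 67, 66, 68, 126, 125, 125, 125, 125, 124, 124, 124]
[107, 105, 106, 105, 108, 136, 204, 205, 205, 199, 124, 124, 124, 125, 124, 124, 125, 124, 125, 125] [124, 123, 124, 123, 124, 124, 124, 123, 124, 130, 133, 133, 133, 134, 133, 133, 133, 131, 111, 56, 57, 57, 56, 56, 56]
plate far 0.033 [0.042 0.002 0.033]
foot far 0.0424 [0.0322 0.002  0.0424]
foot far 0.044 [0.0325 0.002  0.044 ]
foot l 0.0424 [0.0323 0.0363 0.0424]
foot r 0.0424 [ 0.0321 -0.0323  0.0424]
pl l 0.033 [0.0421 0.0427 0.033 ]
pl r 0.033 [ 0.0419 -0.0418  0.033 ]
```

send_rows(force=20, series=[{"tx": -0.05, "ty": -0.14, "tz": -0.3, "twist": 0, "fingers": 3.5}, {"tx": 0, "ty": 0, "tz": -0.3, "twist": 0, "fingers": 3.5}, {"tx": 0, "ty": 0, "tz": -0.2, "twist": 0, "fingers": 3.5}, {"tx": 0, "ty": 0, "tz": -0.15, "twist": 0, "fingers": 3.5}, {"tx": 0, "ty": 0, "tz": -0.1, "twist": 0, "fingers": 3.5}, {"tx": 0, "ty": 0, "tz": 0, "twist": 0, "fingers": 3.5}, {"tx": 0, "ty": 0, "tz": 0, "twist": 0, "fingers": 3.5}])

```text
t: 9.6
eef_pos: [0.5646, 0.0085, 0.1219]
eef_rot: [3.142, -0.0, -0.351]
contact_force: [-0.2, 0.7, -6.4]
width: 0.0408
finger_force: 33.5
```

send_rows(series=[{"tx": 0, "ty": 0, "tz": -0.1, "twist": 0, "fingers": 3.5}, {"tx": 0, "ty": 0, "tz": -0.1, "twist": 0, "fingers": 3.5}, {"tx": 0, "ty": 0, "tz": 0, "twist": 0, "fingers": 3.5}])

```text
t: 9.9
eef_pos: [0.5644, 0.0085, 0.1196]
eef_rot: [3.141, 0.0, -0.351]
contact_force: [0.2, -0.0, -5.6]
width: 0.0404
finger_force: 33.5
```

send_rows(series=[{"tx": 0, "ty": 0, "tz": -0.1, "twist": 0, "fingers": 3.5}, {"tx": 0, "ty": 0, "tz": -0.1, "twist": 0, "fingers": 3.5}, {"tx": 0, "ty": 0, "tz": 0, "twist": 0, "fingers": 3.5}])

```text
t: 10.2
eef_pos: [0.5647, 0.0085, 0.1183]
eef_rot: [3.142, -0.001, -0.351]
contact_force: [-1.3, 0.2, -3.4]
width: 0.0406
finger_force: 33.8
```

send_rows(series=[{"tx": 0, "ty": 0, "tz": -0.1, "twist": 0, "fingers": 3.5}, {"tx": 0, "ty": 0, "tz": -0.1, "twist": 0, "fingers": 3.5}, {"tx": 0, "ty": 0, "tz": 0, "twist": 0, "fingers": 3.5}])

```text
t: 10.5
eef_pos: [0.5652, 0.0084, 0.1182]
eef_rot: [-3.141, -0.003, -0.351]
contact_force: [-4.7, 0.7, 5.4]
width: 0.0406
finger_force: 34.5
```

send_rows(series=[{"tx": 0, "ty": 0, "tz": 0, "twist": 0, "fingers": 4.3}, {"tx": 0, "ty": 0, "tz": 0, "twist": 0, "fingers": 4.6}, {"tx": 0, "ty": 0, "tz": 0, "twist": 0, "fingers": 5.5}, {"tx": 0, "ty": 0, "tz": 0, "twist": 0, "fingers": 6.5}, {"tx": 0, "ty": 0, "tz": 0, "twist": 0, "fingers": 7}, {"tx": 0, "ty": 0, "tz": 0, "twist": 0, "fingers": 7}])

```text
t: 11.1
eef_pos: [0.5646, 0.0085, 0.1157]
eef_rot: [3.141, 0.0, -0.351]
contact_force: [-0.0, -0.0, 0.1]
width: 0.0697
finger_force: 0.0
```

```bash
python3 - <<'E'
from h import *
s=sense(); print(s["t"],s["eef_pos"],s["contact_force"],s["width"])
W=grab_frame("wrist")
I=W["pixels"][0:400,140:500,::-1]; I=cv2.convertScaleAbs(I,alpha=1.5,beta=20)
cv2.imwrite("pics/w6.png",cv2.resize(I,(540,600),interpolation=cv2.INTER_CUBIC))
a=np.radians(-20); M=R.from_euler('z',a).as_matrix(); o=np.array([.5639,.0068,.033])
print(proj(W,np.array([[.032,.032,.016],[.032,-.032,.016],[.032,0,0],[0,0,.13],[0,.015,.13],[0,-.015,.13]])@M.T+o).round(1).tolist())
E
```

```text
11.1 [0.56458518 0.00850301 0.1156957 ] [-0.00173803 -0.01435986  0.06166143] 0.06972715518309032
[[264.9, 170.6], [360.0, 170.4], [312.4, 165.2], [313.7, 329.3], [272.9, 329.4], [354.4, 329.2]]
```

View pics/w6.png

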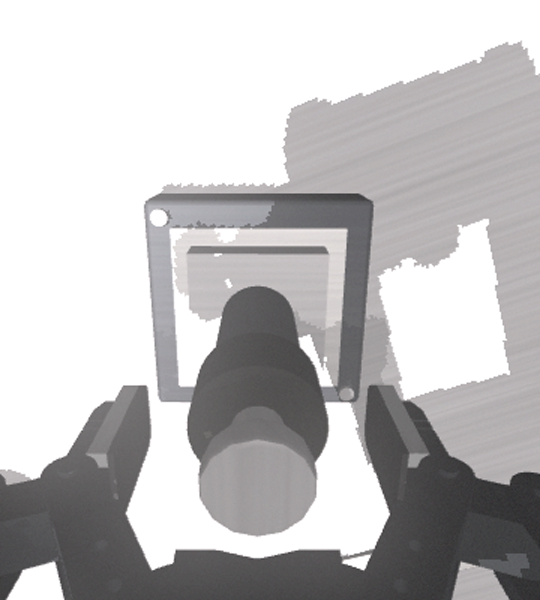

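The stamp stands on the plate: foot (188–328, row 251) inside the plate (168–347), button at (258,488) in the crop, all within about 1 mm of the predicted place. Next I'll retreat upwards and go look at the mallet.

send_rows(force=120, series=[{"tx": 0, "ty": 0, "tz": 1, "twist": 0, "fingers": 8.5}, {"tx": 0, "ty": 0, "tz": 3, "twist": 0, "fingers": 8.5}, {"tx": 0, "ty": 0, "tz": 4, "twist": 0, "fingers": 8.5}, {"tx": 0, "ty": 0, "tz": 4, "twist": 0, "fingers": 8.5}, {"tx": 0, "ty": 0, "tz": 2, "twist": 0, "fingers": 8.5}, {"tx": -1.5, "ty": 2.7, "tz": 0, "twist": 2, "fingers": 8.5}, {"tx": -2, "ty": 3.5, "tz": 0, "twist": 2, "fingers": 8.5}, {"tx": -2, "ty": 3.5, "tz": 0, "twist": 2, "fingers": 8.5}, {"tx": -2, "ty": 3.5, "tz": 0, "twist": 2, "fingers": 8.5}, {"tx": -2, "ty": 3.5, "tz": 0, "twist": 2, "fingers": 8.5}, {"tx": -2, "ty": 3.5, "tz": 0, "twist": 2, "fingers": 8.5}, {"tx": -1, "ty": 2, "tz": 0, "twist": 3.5, "fingers": 8.5}, {"tx": 0, "ty": 0, "tz": 0, "twist": 0, "fingers": 8.5}, {"tx": 0, "ty": 0, "tz": 0, "twist": 0, "fingers": 8.5}])

```text
t: 12.55
eef_pos: [0.4396, 0.2306, 0.2566]
eef_rot: [3.141, -0.001, -0.08]
contact_force: [0.1, -0.3, -0.2]
width: 0.0851
finger_force: 0.0
```

```bash
python3 - <<'E'
from fit import *
s=sense(); print(s["t"],s["eef_pos"],s["eef_rot"])
W=grab_frame("wrist"); T=grab_frame("top"); C=grab_frame("scene")
for f,n in((W,"w"),(C,"c"),(T,"t")):
    m=mask(f,"mallet",proj(f,[.54,.23,.05])[0])
    if m is not None:
        v,c=fit("mallet",[f],[m],(.4775,.234,-.075)); print(n,v.round(4),np.degrees(v[2]).round(1),round(c,3))
    m=mask(f,"stamp",proj(f,[.565,.008,.09])[0])
    if m is not None:
        v,c=fit("stand",[f],[m],(.564,.007,-.35),z=.033); print(n,"stamp",v.round(4),np.degrees(v[2]).round(1),round(c,3))
E
```

```text
12.55 [0.43962929 0.23059407 0.25657947] [ 3.14134388e+00 -1.34951089e-03 -8.01629827e-02]
w [ 0.477   0.2338 -0.0828] -4.7 0.037
w stamp [ 0.5653  0.0065 -0.3545] -20.3 0.01
c [ 0.4788  0.2342 -0.065 ] -3.7 0.192
c stamp [ 0.5687  0.0073 -0.3565] -20.4 0.077
t [ 0.4804  0.2352 -0.0881] -5.0 0.167
t stamp [ 0.5664  0.0084 -0.3485] -20.0 0.043
```

send_rows(force=120, series=[{"tx": 2, "ty": -0.2, "tz": 0, "twist": -0.1, "fingers": 8.5}, {"tx": 3.4, "ty": 0, "tz": 0, "twist": 0, "fingers": 8.5}, {"tx": 3.2, "ty": 0, "tz": -1, "twist": 0, "fingers": 8.5}, {"tx": 1.6, "ty": 0, "tz": -3, "twist": 0, "fingers": 7}, {"tx": 0, "ty": 0, "tz": -4, "twist": 0, "fingers": 7}, {"tx": 0, "ty": 0, "tz": -4, "twist": 0, "fingers": 7}, {"tx": 0, "ty": 0, "tz": -4, "twist": 0, "fingers": 7}, {"tx": 0, "ty": 0, "tz": -3.5, "twist": 0, "fingers": 7}, {"tx": 0, "ty": 0, "tz": -2.4, "twist": 0, "fingers": 7}, {"tx": 0, "ty": 0, "tz": -1.3, "twist": 0, "fingers": 6}, {"tx": 0, "ty": 0, "tz": 0, "twist": 0, "fingers": 4}, {"tx": 0, "ty": 0, "tz": 0, "twist": 0, "fingers": 2}, {"tx": 0, "ty": 0, "tz": 0, "twist": 0, "fingers": 1}, {"tx": 0, "ty": 0, "tz": 0, "twist": 0, "fingers": 1}, {"tx": 0, "ty": 0, "tz": 0, "twist": 0, "fingers": 1}, {"tx": 0, "ty": 0, "tz": 0, "twist": 0, "fingers": 1}])

```text
t: 14.6
eef_pos: [0.5433, 0.2291, 0.0261]
eef_rot: [-3.14, -0.004, -0.082]
contact_force: [0.8, 1.0, 6.0]
width: 0.0205
finger_force: 117.3
```

send_rows(series=[{"tx": 0, "ty": 0, "tz": 1, "twist": 0, "fingers": 1}, {"tx": 0, "ty": 0, "tz": 2.5, "twist": 0, "fingers": 1}, {"tx": 0, "ty": 0, "tz": 3.5, "twist": 0, "fingers": 1}, {"tx": 0, "ty": 0, "tz": 3.5, "twist": 0, "fingers": 1}, {"tx": 0, "ty": 0, "tz": 3.5, "twist": 0, "fingers": 1}, {"tx": 0, "ty": 0, "tz": 3.5, "twist": 0, "fingers": 1}, {"tx": 0, "ty": 0, "tz": 2.5, "twist": 0, "fingers": 1}, {"tx": 0.6, "ty": -1.7, "tz": 0, "twist": 0, "fingers": 1}, {"tx": 1.2, "ty": -3, "tz": 0, "twist": 0, "fingers": 1}, {"tx": 1.4, "ty": -3.5, "tz": 0, "twist": 0, "fingers": 1}, {"tx": 1.4, "ty": -3.5, "tz": 0, "twist": 0, "fingers": 1}, {"tx": 1.4, "ty": -3.5, "tz": 0, "twist": 0, "fingers": 1}, {"tx": 1.3, "ty": -3.5, "tz": 0, "twist": 0, "fingers": 1}, {"tx": 1, "ty": -2.5, "tz": 0, "twist": 0, "fingers": 1}, {"tx": 0.6, "ty": -1.5, "tz": 0, "twist": 0, "fingers": 1}, {"tx": 0, "ty": 0, "tz": 0, "twist": 0, "fingers": 1}, {"tx": 0, "ty": 0, "tz": 0, "twist": 0, "fingers": 1}, {"tx": 0, "ty": 0, "tz": 0, "twist": 0, "fingers": 1}])

```text
t: 16.4
eef_pos: [0.6301, 0.003, 0.2237]
eef_rot: [-3.141, 0.001, -0.08]
contact_force: [0.4, 0.4, -4.0]
width: 0.0203
finger_force: 117.8
```

```bash
python3 - <<'E'
from fit import *
s=sense(); e=s["eef_pos"]; print(s["t"],e,s["eef_rot"])
C=grab_frame("scene")
x,y=250,130
cv2.imwrite("pics/s7.png",cv2.resize(C["pixels"][y:y+130,x:x+150,::-1],(692,600),interpolation=cv2.INTER_CUBIC))
E
```

```text
16.4 [0.63008389 0.00300829 0.22371172] [-3.14094995e+00  8.19434318e-04 -8.04642055e-02]
```

View pics/s7.png

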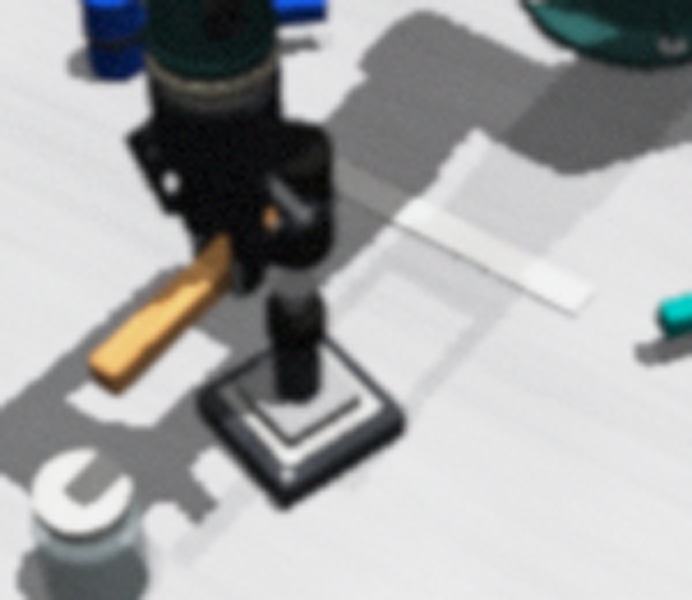

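The scene view shows the mallet level in the gripper, with its head right above the stamp's button (295,280 in the crop). Next I'll bring it down.

send_rows(series=[{"tx": 0, "ty": 0, "tz": -1, "twist": 0, "fingers": 1}, {"tx": 0, "ty": 0, "tz": -1.3, "twist": 0, "fingers": 1}, {"tx": 0, "ty": 0, "tz": -0.9, "twist": 0, "fingers": 1}, {"tx": 0, "ty": 0, "tz": -0.4, "twist": 0, "fingers": 1}, {"tx": 0, "ty": 0, "tz": -0.3, "twist": 0, "fingers": 1}, {"tx": 0, "ty": 0, "tz": -0.3, "twist": 0, "fingers": 1}, {"tx": 0, "ty": 0, "tz": 0, "twist": 0, "fingers": 1}])

```text
t: 17.15
eef_pos: [0.6303, 0.0018, 0.1826]
eef_rot: [-3.141, 0.0, -0.082]
contact_force: [-2.3, 0.9, 2.2]
width: 0.0206
finger_force: 118.5
```

send_rows(series=[{"tx": 0, "ty": 0, "tz": -0.2, "twist": 0, "fingers": 1}, {"tx": 0, "ty": 0, "tz": -0.2, "twist": 0, "fingers": 1}, {"tx": 0, "ty": 0, "tz": -0.2, "twist": 0, "fingers": 1}, {"tx": 0, "ty": 0, "tz": 0, "twist": 0, "fingers": 1}])

```text
t: 17.55
eef_pos: [0.6309, 0.0016, 0.1787]
eef_rot: [-3.141, -0.003, -0.082]
contact_force: [-3.9, 1.4, 9.1]
width: 0.0201
finger_force: 119.9
```

send_rows(series=[{"tx": 0, "ty": 0, "tz": -0.2, "twist": 0, "fingers": 1}, {"tx": 0, "ty": 0, "tz": -0.2, "twist": 0, "fingers": 1}, {"tx": 0, "ty": 0, "tz": 0, "twist": 0, "fingers": 1}])

```text
t: 17.85
eef_pos: [0.6314, 0.0016, 0.1783]
eef_rot: [-3.142, -0.006, -0.082]
contact_force: [-5.9, 1.9, 18.2]
width: 0.0205
finger_force: 121.3
```

The plunger is at its stop: about 22 N with no further travel. I'll lift off and carry the mallet back to its old place.

send_rows(series=[{"tx": 0, "ty": 0, "tz": 0.4, "twist": 0, "fingers": 1}, {"tx": 0, "ty": 0, "tz": 0.6, "twist": 0, "fingers": 1}, {"tx": 0, "ty": 0, "tz": 1.2, "twist": 0, "fingers": 1}, {"tx": 0, "ty": 0, "tz": 3, "twist": 0, "fingers": 1}, {"tx": -0.6, "ty": 1.5, "tz": 0, "twist": 0, "fingers": 1}, {"tx": -1, "ty": 2.5, "tz": 0, "twist": 0, "fingers": 1}, {"tx": -1.3, "ty": 3.5, "tz": 0, "twist": 0, "fingers": 1}, {"tx": -1.4, "ty": 3.5, "tz": 0, "twist": 0, "fingers": 1}, {"tx": -1.4, "ty": 3.5, "tz": 0, "twist": 0, "fingers": 1}, {"tx": -1.4, "ty": 3.5, "tz": 0, "twist": 0, "fingers": 1}, {"tx": -1.2, "ty": 3, "tz": 0, "twist": 0, "fingers": 1}, {"tx": -0.6, "ty": 1.7, "tz": 0, "twist": 0, "fingers": 1}, {"tx": 0, "ty": 0, "tz": -2, "twist": 0, "fingers": 1}, {"tx": 0, "ty": 0, "tz": -4, "twist": 0, "fingers": 1}, {"tx": 0, "ty": 0, "tz": -4, "twist": 0, "fingers": 1}, {"tx": 0, "ty": 0, "tz": -4, "twist": 0, "fingers": 1}, {"tx": 0, "ty": 0, "tz": -3, "twist": 0, "fingers": 1}, {"tx": 0, "ty": 0, "tz": -1.5, "twist": 0, "fingers": 1}, {"tx": 0, "ty": 0, "tz": 0, "twist": 0, "fingers": 1}])

```text
t: 19.75
eef_pos: [0.5387, 0.2281, 0.0347]
eef_rot: [3.139, 0.007, -0.082]
contact_force: [-1.1, -0.2, -3.7]
width: 0.0203
finger_force: 117.7
```

send_rows(series=[{"tx": 0, "ty": 0, "tz": -0.4, "twist": 0, "fingers": 1}, {"tx": 0, "ty": 0, "tz": -0.3, "twist": 0, "fingers": 1}, {"tx": 0, "ty": 0, "tz": -0.2, "twist": 0, "fingers": 1}, {"tx": 0, "ty": 0, "tz": 0, "twist": 0, "fingers": 1}, {"tx": 0, "ty": 0, "tz": 0, "twist": 0, "fingers": 1}])

```text
t: 20.25
eef_pos: [0.542, 0.2286, 0.0306]
eef_rot: [-3.141, -0.001, -0.082]
contact_force: [-0.2, 0.2, -3.9]
width: 0.0206
finger_force: 117.8
```

send_rows(series=[{"tx": 0, "ty": 0, "tz": -0.2, "twist": 0, "fingers": 1}, {"tx": 0, "ty": 0, "tz": -0.2, "twist": 0, "fingers": 1}, {"tx": 0, "ty": 0, "tz": -0.2, "twist": 0, "fingers": 1}, {"tx": 0, "ty": 0, "tz": 0, "twist": 0, "fingers": 1}, {"tx": 0, "ty": 0, "tz": 0, "twist": 0, "fingers": 1}])

```text
t: 20.75
eef_pos: [0.5421, 0.2286, 0.0259]
eef_rot: [-3.141, -0.001, -0.082]
contact_force: [-2.2, -1.3, 5.8]
width: 0.0206
finger_force: 119.5
```

On the bench. Releasing and retreating straight up.

send_rows(series=[{"tx": 0, "ty": 0, "tz": 0, "twist": 0, "fingers": 2.5}, {"tx": 0, "ty": 0, "tz": 0, "twist": 0, "fingers": 3.5}, {"tx": 0, "ty": 0, "tz": 0, "twist": 0, "fingers": 5}, {"tx": 0, "ty": 0, "tz": 0, "twist": 0, "fingers": 7}, {"tx": 0, "ty": 0, "tz": 0, "twist": 0, "fingers": 7}, {"tx": 0, "ty": 0, "tz": 1, "twist": 0, "fingers": 7}, {"tx": 0, "ty": 0, "tz": 3, "twist": 0, "fingers": 7}, {"tx": 0, "ty": 0, "tz": 4, "twist": 0, "fingers": 7}, {"tx": 0, "ty": 0, "tz": 4, "twist": 0, "fingers": 7}, {"tx": 0, "ty": 0, "tz": 4, "twist": 0, "fingers": 7}, {"tx": 0, "ty": 0, "tz": 4, "twist": 0, "fingers": 7}, {"tx": -2, "ty": 0, "tz": 2, "twist": 0, "fingers": 7}, {"tx": -4, "ty": 0, "tz": 1, "twist": 0, "fingers": 7}, {"tx": -4, "ty": 0, "tz": 0, "twist": 0, "fingers": 7}, {"tx": 0, "ty": 0, "tz": 0, "twist": 0, "fingers": 7}, {"tx": 0, "ty": 0, "tz": 0, "twist": 0, "fingers": 7}])

```text
t: 22.35
eef_pos: [0.4413, 0.2286, 0.2549]
eef_rot: [-3.141, -0.002, -0.081]
contact_force: [0.3, -0.7, -0.5]
width: 0.0699
finger_force: 0.0
```

```bash
python3 - <<'E'
from fit import *
W=grab_frame("wrist"); T=grab_frame("top"); s=sense(); print(s["t"],s["eef_pos"])
for f,n in((W,"w"),(T,"t")):
    for q,mo,g,z in(("stamp","stand",(.565,.007,-.35),.033),("mallet","mallet",(.477,.234,-.08),0),("anvil","anvil",(.564,.007,-.35),0)):
        m=mask(f,q,proj(f,[g[0]+(.06 if q=="mallet" else 0),g[1],.05])[0])
        if m is not None:
            v,c=fit(mo,[f],[m],g,z=z); print(n,q,v.round(4),np.degrees(v[2]).round(1),round(c,3))
save(T,"t8")
E
```

```text
22.45 [0.44235959 0.22852598 0.25425436]
w stamp [ 0.5654  0.0067 -0.3526] -20.2 0.012
w mallet [ 0.4757  0.233  -0.08  ] -4.6 0.028
t stamp [ 0.5658  0.0077 -0.3483] -20.0 0.101
t mallet [ 0.4787  0.2336 -0.0762] -4.4 0.23
```

View pics/t8.png

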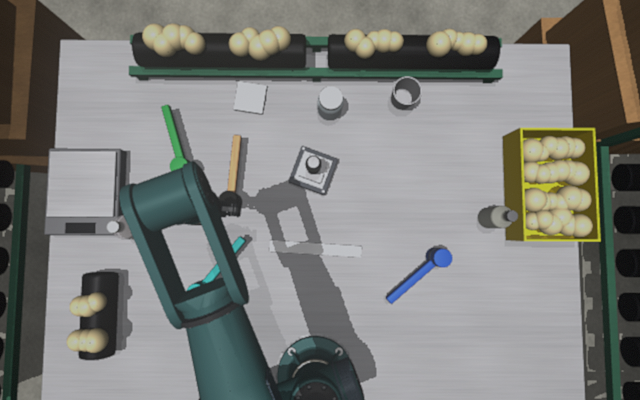

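The final top view shows the stamp upright on the plate at (314,163), the mallet standing on the bench (232,180) and everything else where it was. I'm handing the job in.

```bash
python3 -c "
from bench import *
print(job_done())"
```

```text
the job is handed in; nothing more can be done
None
```

The stamp stands upright and square on the plate, about 1–2 mm off the middle; the mallet knocked its plunger down to the stop and is back on the bench, nothing else looked moved, and the job was handed in at about 22 s (verdict not shown).

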